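# Stow the control box cover in the drawer that opens

### The job

Take the loose cover plate off its two pins on the green control box and put it away in the two-drawer bench chest, lying flat on the drawer floor with its red grip up. One of the two drawers is jammed and you cannot see which: feel for it with a gentle pull, do not force it, and use the other one. Leave the cover in the drawer with both drawers pushed fully shut, and do not disturb the bottle, the yellow mug or the jar.

Things in the scene. Friction and masses are not known exactly. Their poses are not given: they have to be found in the camera images.
- chest: fixed low chest, 260 deep (x) x 320 wide (y) x 105 high, dark carcass, two light drawer fronts side by side, 130 in front of the origin; origin at the centre of its underside, x points from front to back (away from the robot), y to its left drawer. One drawer, left or right by chance, is jammed by something hidden inside. A pull of over 40 N on the jammed drawer counts as forcing it
- left_drawer (a joint): how far the left (chest +y) drawer is out, m: 0 fully shut, grows as it is pulled along the chest's -x. The free drawer slides to a stop at 0.15, the jammed one gives at most about 15 mm, then stops dead. Stays where left; friction about 2.5 N; may start up to 5 mm ajar
- right_drawer (a joint): how far the right (-y of the chest) drawer is out, m; same as the left one, the centre lines are 154 mm apart
- left_handle (a point): middle of the left drawer's brass bar handle: round bar 12 thick, 90 long along the chest's y, centre line 45 in front of the drawer front (39 free between bar and front), on two thin posts 36 either side of the middle; 28 below the chest's top. Moves with the drawer; axes parallel to the chest's
- right_handle (a point): the same on the right drawer
- left_floor (a point): point on top of the left drawer's floor, on its centre line, 75 behind the inner face of the drawer front, 135 behind and 58 below the handle's centre line; axes as the chest's, moves with the drawer. Inside: 126 wide (y), 210 long, side walls 40 high, front 76. Out by d, the first d behind the front lie open from above. A rail in the chest leaves 54 above the floor for contents
- right_floor (a point): the same point in the right drawer. The free drawer, whichever it is, holds a small block of polish near its back, which can stay there
- control_box: fixed green box on the bench, 104 (x) x 78 (y) x 48 high, open on top, with two upright steel pins of 6 mm diameter at x = +-38 that stand 10 mm above its rim; origin at the centre of its underside
- cover: loose aluminium cover plate, 96 (x) x 70 (y) x 5 thick, about 0.15 kg, lying on the control box rim with two 8.5 mm holes over the pins (lift straight up at least 12 mm to clear them). On its middle stands a red grip, 30 long in x, 12 thick in y, its top 35 above the plate's underside. Origin at the centre of the plate's underside, z up
- bottle: amber bottle, 64 diameter, 160 high, loose; origin at the centre of its underside. Leave alone
- tool_cup: yellow mug, 72 diameter, 85 high, loose; origin at the centre of its underside. Leave alone
- jar: glass jar with a metal lid, 60 diameter, 70 high, loose; origin at the centre of its underside. Leave alone
Not all that is in view belongs to the job. Leave any orange look-alike of the cover alone.

How it is judged:
By the outcome, as a careful person would: the job done as asked, in the order asked, and still so for the second after the job is handed in, with the robot touching nothing.
It also fails if it takes over 72 s, if anything falls off the work surface, if the arm or the gripper's body presses on something with over 40 N, if the wrist force passes 120 N, or if a joint passes its speed limit or range.

### The arm

A 6-joint arm with a two-finger parallel gripper is mounted at the origin on the work surface. World frame = base frame: x ahead of the robot, y to its left, z up, the work surface at z = 0. Lengths are in mm, angles in rad, forces in N, time in s.
With the tool pointing down it reaches from about 275 to 1000 mm from the base axis. Payload 8.4 kg.
Tool frame: the origin (TCP) lies at the very end of the fingers, on their centre line; the grasp point (between the pads) lies 19 mm behind it; z points along the fingers, y is the direction in which the jaws open and shut (so a half turn about z gives the same grasp; the last joint's range is limited). The gripper opens to 85 mm and grips with 20 to 120 N. Pads are 22 mm wide; open, the fingers measure 114 mm over their backs; the gripper's body (76 mm by 85 mm) begins 54 mm behind the grasp point. The pads swing forward as they close: fully open they stand 13 mm farther back than shut.
Start: joints at [1.314, 0.353, 1.633, -0, 1.155, -0.002], TCP at [157.531, 604.824, 231.281] pointing down, gripper open.
Joint ranges: [-2.63, 2.63], [-0.92, 2.1], [0.06, 2.66], [-1.3, 4.44], [0, 2.69], [-3.02, 3.02]. Speed limits (rad/s): [2.22, 2.22, 2.79, 3.14, 3.14, 3.14].

### API

Orientations are given as [roll, pitch, yaw] about the fixed x, y, z axes, in that order (R = Rz(yaw) Ry(pitch) Rx(roll)).
In Python, from rig import sense, grab_frame, get_calibration, sign_off, boxes_of, trace gives the robot as it stands.
- The arm moves only by the tool servo_tool, never from a script. Its argument "rows" is a list of rows, each a list of 3 entries, a list of its own where there are three numbers: the finger opening in mm, from 0 to 85.4, then the shift along the tool's x, y, z in mm, then the turn, a rotation vector about the tool's x, y, z in degrees. A call has 1 to 8 rows; each row shifts and turns the commanded pose from where the row before left it, along the tool's axes as they then stand; what a row does not reach is not made up. A row lasts 1/8 s, in which the tool goes at most 62.5 mm and 10.7 degrees, less where a joint would pass 70% of its speed; a pose out of reach is approached as far as the arm can. A call is refused whole if a number of a shift passes 62.5 or a number of a turn 10.7, either way. A call with a gripper value outside its range is refused whole. The fingers move at their own pace and stop on an object; "force" is the grip in N (left out, the last holds). Time passes only in rows, so rows that do not move let the fingers close. It gives the time, the measured TCP pose, the force and the opening at its end, in the units of the state.
- sense(): the state, without advancing time (a new reading comes with each control period).
- grab_frame(name): name is "scene" or "top" or "wrist"; returns the picture (400x640x3 uint8, blue, green, red); there is no depth.
- get_calibration(name): a dict with "intrinsics" (3x3 intrinsics, pixels), "k1" (the pictures are not rectified: a ray, as slopes to the right and down, at radius r is drawn at 1 + k1 r^2 times it, then the intrinsics apply), "world_to_cam" (4x4, takes a point from world to camera coordinates). Camera axes: x right, y down, z forward; pixel columns grow to the right and rows downward; lengths in mm; the calibration is good to about 2 mm. A picture is of the moment at which its call begins: read the wrist's pose just before it. get_calibration takes no time and is no camera call; for the wrist camera it gives the pose at the moment of the call.
- sign_off(): hands the job in, once; it reports no verdict.
Trained networks look in the newest picture that a camera, given by its name, has taken for a name from the list of things; names that differ only in an ending like _2 or _b are one class to them, and where a whole thing is asked for, a point or a joint stands for the part that bears it (a point fixed in the world has none). Each returns a list of dicts, best first, with "conf" (0 to 1); they miss things now and then, are a little off and sometimes report something else, mostly with a low value. They report only what shows in the picture. A call takes as long as a camera call. They do not tell look-alikes from the thing itself.
- boxes_of(camera, thing): "centre" ([x, y, z] in mm, in the coordinates of the camera as it stood for that picture, good to about 4 mm: the middle of the surface that is visible of it).
- trace(camera, thing): "mask" (400x640 bool, what is visible of it).
The state is a dict: "clock": time; "qpos": joint angles; "qvel": joint speeds; "joint_efforts": joint torques, N m; "eef_pos": TCP position; "tcp_rot": TCP orientation; "contact_force": force on the tool from outside, world axes, zero at the start; "wrist_torque": the same for the moment, N m; "opening": opening from 0.0 (shut) to 1.0 (fully open).
Only numpy, scipy, OpenCV 4.12 (cv2) and the standard library are available. Lean on these libraries where they do the work, as an engineer would, in place of code of your own. Each camera call takes 0.05 s, during which the arm holds its last target. There are 200 camera calls.

## Working session

There is one attempt and no reset: what is moved stays moved. The work goes in short steps, Python scripts to look and compute and a tool call to move; the robot and the scene stay as the last step left them, time stands still between calls to the robot, and variables do not carry over. Pictures are saved under pics/ and viewed, about 8 in all and at most 12, crops included, and the job is handed in when it is done.

Besides the shell and the picture viewer there is one more tool, called after ">>>" by a JSON object that holds its "api" and its "payload". servo_tool: Moves the arm, as the interface text tells. Its arguments: {"type":"object","properties":{"rows":{"type":"array","items":{"type":"array"}},"force":{"type":"number"}},"required":["rows"]}

```bash
ls; mkdir -p pics; python3 - <<'E'
from rig import *
import cv2,numpy as np
s=sense();print(s)
for n in("scene","top"):
    im=grab_frame(n);cv2.imwrite(f"pics/{n}0.png",im)
    c=get_calibration(n);print(n,c)
    T=np.linalg.inv(np.array(c["world_to_cam"]))
    for t in("chest","left_handle","right_handle","control_box","cover","bottle","tool_cup","jar"):
        for d in boxes_of(n,t)[:3]:
            print(t,round(d["conf"],2),np.round((T@np.r_[d["centre"],1])[:3]))
E
```

```text
pics
{'clock': 0.0, 'qpos': array([ 1.31358741e+00,  3.53612069e-01,  1.63413348e+00,  2.17784948e-05,
        1.15519384e+00, -2.39125167e-03]), 'qvel': array([ 4.66857558e-04, -3.67958014e-04,  9.10719736e-04,  2.59158085e-04,
        7.08783040e-04,  9.74714855e-05]), 'joint_efforts': array([-1.30407298e-03, -6.05268574e+01, -3.42049563e+01, -1.50485653e-05,
        9.74100869e-03, -1.02722464e-05]), 'eef_pos': array([157.41128928, 604.36552068, 230.58449352]), 'tcp_rot': array([-3.14024597e+00, -2.31330192e-05,  2.88676617e+00]), 'contact_force': array([ 0.38995052, -0.54883462,  0.02771585]), 'wrist_torque': array([ 0.03611545,  0.0010016 , -0.03519072]), 'opening': 1.0004855186227115}
scene {'intrinsics': array([[450.51262702,   0.        , 322.25698539],
       [  0.        , 450.51262702, 195.26098261],
       [  0.        ,   0.        ,   1.        ]]), 'k1': -0.05372183335688981, 'world_to_cam': array([[ 7.00640674e-01,  7.13301111e-01, -1.74404858e-02,
        -4.69584240e+02],
       [ 5.17935228e-01, -5.25250530e-01, -6.75170335e-01,
        -1.97851302e+02],
       [-4
[... 752 characters left out ...]
world_to_cam': array([[ 2.58497201e-02, -9.99665420e-01,  9.16816825e-04,
         9.74965742e+01],
       [-9.76155846e-01, -2.54395098e-02, -2.15575035e-01,
         6.08599043e+02],
       [ 2.15526231e-01,  4.67759821e-03, -9.76486848e-01,
         1.36058395e+03],
       [ 0.00000000e+00,  0.00000000e+00,  0.00000000e+00,
         1.00000000e+00]])}
chest 0.56 [768. -89. 108.]
left_handle 0.94 [656. -19.  83.]
right_handle 0.77 [ 661. -178.   79.]
control_box 0.51 [411. 285.  38.]
control_box 0.18 [689. 306. 102.]
cover 0.84 [443. 293.  51.]
cover 0.82 [374.  17.   7.]
cover 0.61 [434. 610.   6.]
bottle 0.56 [684. 309. 104.]
tool_cup 0.77 [ 454. -408.   43.]
jar 0.68 [ 602. -410.   71.]
```

View pics/scene0.png

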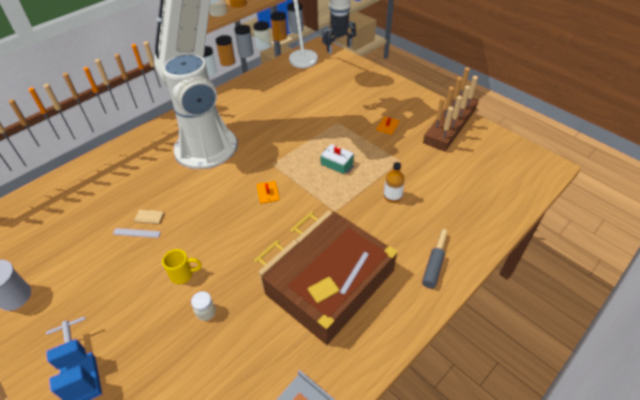

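View pics/top0.png

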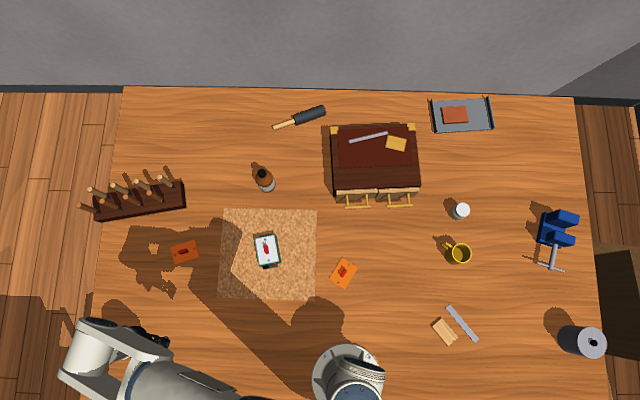

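Scene view: the white-topped cover with the red grip lies on the green box at (337,157), with orange look-alikes at (268,190) and (388,125). The top view shows the cover at (267,250), the orange ones at (343,272) and (185,252), and the handles at about (357,203) and (400,202). I choose the one on the green box; it will be checked in a close wrist crop.

```bash
cat > h.py <<'E'
from rig import *
import cv2,numpy as np
from scipy.spatial.transform import Rotation as R
def ray(cal,px):
    K=np.array(cal["intrinsics"]);k=cal["k1"]
    d=cv2.undistortPoints(np.float64(px).reshape(-1,1,2),K,np.array([k,0,0,0.])).reshape(-1,2)
    T=np.linalg.inv(np.array(cal["world_to_cam"]))
    return T[:3,3],np.c_[d,np.ones(len(d))]@T[:3,:3].T
def onz(cal,px,z):
    o,d=ray(cal,px); return o+d*((z-o[2])/d[:,2])[:,None]
def proj(cal,P):
    W=np.array(cal["world_to_cam"]);c=np.atleast_2d(P)@W[:3,:3].T+W[:3,3]
    s=c[:,:2]/c[:,2:];s=s*(1+cal["k1"]*(s**2).sum(1))[:,None]
    K=np.array(cal["intrinsics"]);return s@K[:2,:2].T+K[:2,2]
def go(pos,yaw,roll=np.pi,pitch=0):
    s=sense();A=R.from_euler("xyz",s["tcp_rot"]);B=R.from_euler("xyz",[roll,pitch,yaw])
    d=A.inv().apply(np.array(pos)-s["eef_pos"]);r=(A.inv()*B).as_rotvec(degrees=True)
    print("t",round(s["clock"],2),"shift",np.round(d,1),"turn",np.round(r,1),"F",np.round(s["contact_force"],1),"op",round(s["opening"]*85.4,1),"q",np.round(s["qpos"],2))
E
python3 - <<'E'
from h import *
c=get_calibration("wrist");s=sense();T=np.linalg.inv(np.array(c["world_to_cam"]));A=R.from_euler("xyz",s["tcp_rot"]).as_matrix()
print("cam in tool",A.T@(T[:3,3]-s["eef_pos"]),"\n",A.T@T[:3,:3],c["intrinsics"])
ct=get_calibration("top");cs=get_calibration("scene");grab_frame("top")
for t,z in(("left_handle",77),("right_handle",77),("cover",45)):
    for d in trace("top",t)[:3]:
        m=d["mask"].astype(np.uint8)
        r=cv2.minAreaRect(cv2.findNonZero(m));P=onz(ct,cv2.boxPoints(r),z)
        print(t,round(d["conf"],2),m.sum(),np.round(r[0]),np.round(P[:,:2]).tolist(),"mid",np.round(P.mean(0)))
print("chest top corners from image",np.round(onz(ct,[[331,126],[416,124],[420,187],[334,190]],105)))
go([430,290,230],np.pi)
E
```

```text
cam in tool [  76.11562599    0.90771305 -142.19859617] 
 [[ 5.08264412e-04 -9.55133236e-01 -2.96176033e-01]
 [ 9.99999318e-01  1.73988291e-04  1.15499577e-03]
 [-1.05164369e-03 -2.96176418e-01  9.55132673e-01]] [[333.05575767   0.         317.54085446]
 [  0.         333.05575767 199.2970271 ]
 [  0.           0.           1.        ]]
left_handle 0.72 547 [357. 199.] [[665.0, 51.0], [684.0, -101.0], [609.0, -107.0], [591.0, 44.0]] mid [637. -28.  77.]
right_handle 0.83 566 [396. 198.] [[609.0, -94.0], [681.0, -95.0], [685.0, -254.0], [613.0, -252.0]] mid [ 647. -174.   77.]
cover 0.91 490 [266. 249.] [[487.0, 346.0], [503.0, 275.0], [410.0, 252.0], [395.0, 322.0]] mid [449. 299.  45.]
cover 0.66 412 [343. 272.] [[350.0, 69.0], [426.0, 25.0], [393.0, -32.0], [319.0, 12.0]] mid [372.  18.  45.]
cover 0.58 465 [184. 251.] [[447.0, 658.0], [481.0, 568.0], [416.0, 540.0], [383.0, 630.0]] mid [432. 599.  45.]
chest top corners from image [[ 911.   73.  105.]
 [ 928. -248.  105.]
 [ 682. -255.  105.]
 [ 662.   58.  105.]]
t 1.1 shift [-343.  -236.     1.3] turn [  0.   -0.  -14.6] F [-0.1 -0.   0.2] op 85.1 q [ 1.31  0.35  1.63  0.    1.16 -0.  ]
```

>>> {"api": "servo_tool", "payload": {"rows": [[85,[-49,-34,0],[0,0,0]],[85,[-49,-34,0],[0,0,0]],[85,[-49,-34,0],[0,0,0]],[85,[-49,-34,0],[0,0,0]],[85,[-49,-34,0],[0,0,0]],[85,[-49,-34,0],[0,0,0]],[85,[-49,-34,0],[0,0,0]],[85,[0,0,0],[0,0,-9.5]]]}}

```text
clock: 2.1
eef_pos: [431.9, 285.1, 231.5]
tcp_rot: [-3.141, 0.001, 3.051]
contact_force: [-0.7, 0.4, 0.6]
opening: 0.993
```

>>> {"api": "servo_tool", "payload": {"rows": [[85,[0,0,0],[0,0,-9.5]],[85,[0,0,0],[0,0,-9.5]],[85,[0,0,0],[0,0,0]],[85,[0,0,0],[0,0,0]]]}}

```text
clock: 2.6
eef_pos: [429.5, 288.1, 231.3]
tcp_rot: [3.142, 0.0, -2.902]
contact_force: [0.6, -0.2, 0.9]
opening: 0.99
```

```bash
python3 - <<'E'
from h import *
c=get_calibration("wrist");im=grab_frame("wrist");cv2.imwrite("pics/w1.png",im)
go([449,295,230],np.pi+.24)
print(sense()["eef_pos"],sense()["tcp_rot"])
for d in trace("wrist","cover")[:2]:
    m=d["mask"].astype(np.uint8);r=cv2.minAreaRect(cv2.findNonZero(m));P=onz(c,cv2.boxPoints(r),52)
    print(d["conf"],m.sum(),r,np.round(P[:,:2],1).tolist(),P.mean(0),[np.linalg.norm(P[i]-P[i-1]) for i in range(4)])
hsv=cv2.cvtColor(im,cv2.COLOR_BGR2HSV)
m=((hsv[...,1]>150)&(hsv[...,2]>100)&((hsv[...,0]<6)|(hsv[...,0]>174))).astype(np.uint8)
n,l,st,ce=cv2.connectedComponentsWithStats(m)
for i in range(1,n):
    if st[i,4]>60: print("red",st[i],ce[i],np.round(onz(c,ce[i],80)))
E
```

```text
t 2.65 shift [-20.6   2.    1.3] turn [-0.  0. -0.] F [-1.  -0.3  1. ] op 84.8 q [ 0.59  0.19  1.86 -0.    1.1  -1.22]
[429.43232007 288.13314993 231.30619884] [-3.14156938e+00  4.23779938e-05 -2.90180445e+00]
0.93 7151 ((70.36767578125, 46.597389221191406), (86.17790222167969, 91.73004913330078), 39.61069107055664) [[387.6, -1.3], [319.6, 47.3], [348.2, 103.5], [421.4, 55.7]] [369.21135697  51.27969377  52.        ] [np.float64(66.28734359083101), np.float64(83.55432115832694), np.float64(63.038887444986585), np.float64(87.3995804547821)]
0.72 4794 ((582.0619506835938, 233.21200561523438), (55.616207122802734, 96.76526641845703), 85.03025817871094) [[411.9, 509.1], [380.9, 598.2], [435.5, 633.9], [468.9, 540.4]] [424.28983206 570.40103359  52.        ] [np.float64(65.00799035616194), np.float64(94.40288947718102), np.float64(65.1761125740172), np.float64(99.30329906160983)]
red [ 34  29  27  31 420] [47.18571429 43.37619048] [[369.  53.  80.]]
red [318 188  12  30 337] [323.19287834 202.18991098] [[446. 299.  80.]]
red [572 231  45  19 553] [595.44665461 239.90596745] [[421. 560.  80.]]
```

View pics/w1.png

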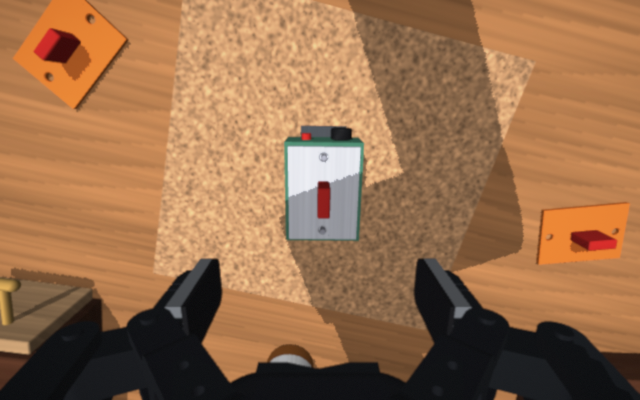

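The close wrist view confirms the target: a bare metal plate with a red grip at (323,200) and pins at (323,157) and (322,230), on the green box. The orange look-alikes are at (70,47) and (583,233). Next I'll look at the handles.

```bash
cat >> h.py <<'E'
def plan(pos,yaw,n,op=85,start=None,nd=0):
    """rows for a straight vertical-tool move with turn, in n rows"""
    s=sense();p0,y0=(s["eef_pos"],s["tcp_rot"][2]) if start is None else start
    dy=(yaw-y0+np.pi)%(2*np.pi)-np.pi
    dd=(np.array(pos)-p0)/n;out=[]
    for i in range(n):
        y=y0+dy*i/n
        A=R.from_euler("xyz",[np.pi,0,y])
        out.append([op,[float(v) for v in np.round(A.inv().apply(dd),nd)],[0,0,float(np.round(-np.degrees(dy/n),1))]])
    print(str(out).replace(".0,",",").replace(".0]","]"))
E
python3 - <<'E'
from h import *
c=get_calibration("wrist")
P=onz(c,[[323,157],[322,230]],56);print("pins",P,P.mean(0),np.linalg.norm(P[0]-P[1]),np.degrees(np.arctan2(*(P[0]-P[1])[1::-1])))
plan([620,-100,265],np.pi/2,12)
E
```

```text
pins [[408.89480783 289.89022314  56.        ]
 [482.43594991 307.28073756  56.        ]] [445.66537887 298.58548035  56.        ] 75.56936926237545 -166.69548058577752
[[85, [-8, -35, -3], [0, 0, 8.6]], [85, [-13, -34, -3], [0, 0, 8.6]], [85, [-18, -31, -3], [0, 0, 8.6]], [85, [-22, -28, -3], [0, 0, 8.6]], [85, [-26, -25, -3], [0, 0, 8.6]], [85, [-30, -20, -3], [0, 0, 8.6]], [85, [-32, -16, -3], [0, 0, 8.6]], [85, [-34, -11, -3], [0, 0, 8.6]], [85, [-36, -5, -3], [0, 0, 8.6]], [85, [-36, 0, -3], [0, 0, 8.6]], [85, [-36, 6, -3], [0, 0, 8.6]], [85, [-34, 11, -3], [0, 0, 8.6]]]
```

>>> {"api": "servo_tool", "payload": {"rows": [[85,[-8,-35,-3],[0,0,8.6]],[85,[-13,-34,-3],[0,0,8.6]],[85,[-18,-31,-3],[0,0,8.6]],[85,[-22,-28,-3],[0,0,8.6]],[85,[-26,-25,-3],[0,0,8.6]],[85,[-30,-20,-3],[0,0,8.6]],[85,[-32,-16,-3],[0,0,8.6]],[85,[-34,-11,-3],[0,0,8.6]]]}}

```text
clock: 3.7
eef_pos: [557.3, 29.4, 255.4]
tcp_rot: [3.141, 0.0, 2.177]
contact_force: [0.6, 0.4, -0.6]
opening: 0.994
```

>>> {"api": "servo_tool", "payload": {"rows": [[85,[-36,-5,-3],[0,0,8.6]],[85,[-36,0,-3],[0,0,8.6]],[85,[-36,6,-3],[0,0,8.6]],[85,[-34,11,-3],[0,0,8.6]],[85,[0,0,0],[0,0,0]],[85,[0,0,0],[0,0,0]]]}}

```text
clock: 4.45
eef_pos: [622.2, -97.9, 266.9]
tcp_rot: [-3.141, -0.001, 1.584]
contact_force: [0.2, -0.3, 0.0]
opening: 0.993
```

```bash
python3 - <<'E'
from h import *
c=get_calibration("wrist");im=grab_frame("wrist");cv2.imwrite("pics/w2.png",im)
go([620,-100,265],np.pi/2)
for t in("left_handle","right_handle"):
  for d in boxes_of("wrist",t)[:2]:
    print(t,d["conf"],np.round((np.linalg.inv(c["world_to_cam"])@np.r_[d["centre"],1])[:3]))
E
```

```text
t 4.5 shift [-2.5 -2.1  2. ] turn [-0.  -0.   0.8] F [-0.4  0.6  0. ] op 85.1 q [-0.16  0.33  1.58  0.    1.23 -0.17]
left_handle 0.97 [656. -17.  91.]
right_handle 0.76 [ 663. -166.   82.]
```

View pics/w2.png

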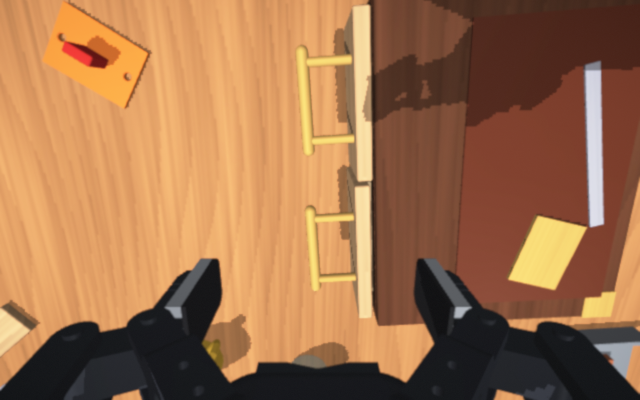

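The left bar runs from (302,48) to (309,151) and the right bar from (311,209) to (318,287). The drawer fronts' top edges meet at about (362,182).

```bash
python3 - <<'E'
from h import *
c=get_calibration("wrist")
P=onz(c,[[302,48],[309,151],[311,209],[318,287]],77+3);print(P)
for a,b in((0,1),(2,3),(0,3)):
    d=P[a]-P[b];print((P[a]+P[b])/2,np.linalg.norm(d),np.degrees(np.arctan2(-d[0],d[1])))
print("front top edges",onz(c,[[363,6],[371,178],[363,186],[367,316]],105),"carcass",onz(c,[[372,5],[379,323]],105))
E
```

```text
[[ 606.28041989   20.82166261   80.        ]
 [ 613.2305676   -72.47016965   80.        ]
 [ 615.72411128 -133.12018521   80.        ]
 [ 624.39528573 -225.72879531   80.        ]]
[609.75549375 -25.82425352  80.        ] 93.55036354431728 4.260607338660262
[ 620.0596985  -179.42449026   80.        ] 93.0136760496589 5.349150615997081
[ 615.33785281 -102.45356635   80.        ] 247.21504134638096 4.202157016787094
front top edges [[ 656.71104019   49.35818595  105.        ]
 [ 672.12702357  -93.08750985  105.        ]
 [ 665.05236033 -100.94403981  105.        ]
 [ 677.10507776 -244.69434675  105.        ]] carcass [[ 663.93746493   50.16014313  105.        ]
 [ 690.53420282 -253.31044568  105.        ]]
```

```bash
python3 - <<'E'
from h import *
plan([610,-26,130],1.656,4,40)
go([610,-26,58],1.656)
E
```

```text
[[40, [18, -3, 34], [0, 0, -1]], [40, [18, -2, 34], [0, 0, -1]], [40, [18, -2, 34], [0, 0, -1]], [40, [18, -2, 34], [0, 0, -1]]]
t 4.6 shift [ 71.4 -11.1 209.2] turn [-0.  -0.  -4.1] F [ 0.  -0.1  0.4] op 85.1 q [-0.16  0.33  1.58  0.    1.23 -0.17]
```

>>> {"api": "servo_tool", "payload": {"rows": [[40,[18,-3,34],[0,0,-1]],[40,[18,-2,34],[0,0,-1]],[40,[18,-2,34],[0,0,-1]],[40,[18,-2,34],[0,0,-1]],[40,[0,0,0],[0,0,0]],[40,[0,0,0],[0,0,0]]], "force": 25}}

```text
clock: 5.35
eef_pos: [611.7, -26.7, 132.6]
tcp_rot: [3.14, 0.0, 1.653]
contact_force: [0.5, 0.1, 0.8]
opening: 0.469
```

```bash
python3 - <<'E'
from h import *
go([610,-26,58],1.656)
c=get_calibration("wrist");im=grab_frame("wrist");cv2.imwrite("pics/w3.png",im)
print(proj(c,[610,-26,77]))
E
```

```text
t 5.35 shift [ 0.9 -1.7 74.6] turn [ 0.1  0.  -0.1] F [0.5 0.1 0.8] op 40.0 q [-0.05  0.44  1.75 -0.    0.95 -0.13]
[[314.96077483 221.32312597]]
```

View pics/w3.png

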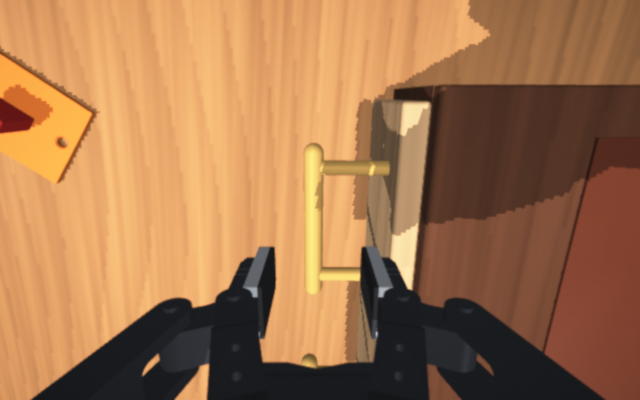

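The bar's middle is at (313,218), against a predicted (315,221), and the fingers straddle it. Descend and close.

>>> {"api": "servo_tool", "payload": {"rows": [[40,[0,-1,25],[0,0,0]],[40,[0,-1,25],[0,0,0]],[40,[0,0,25],[0,0,0]],[40,[0,0,0],[0,0,0]],[8,[0,0,0],[0,0,0]],[8,[0,0,0],[0,0,0]],[8,[0,0,0],[0,0,0]],[8,[0,0,0],[0,0,0]]], "force": 20}}

```text
clock: 6.4
eef_pos: [609.6, -27.2, 57.6]
tcp_rot: [3.14, 0.001, 1.653]
contact_force: [-1.0, -1.3, 6.7]
opening: 0.13
```

>>> {"api": "servo_tool", "payload": {"rows": [[8,[0,0,0],[0,0,0]],[8,[0,-2,0],[0,0,0]],[8,[0,-2,0],[0,0,0]],[8,[0,-2,0],[0,0,0]]]}}

```text
clock: 6.9
eef_pos: [604.6, -27.6, 57.6]
tcp_rot: [3.138, 0.001, 1.653]
contact_force: [3.5, -1.9, 6.3]
opening: 0.13
```

>>> {"api": "servo_tool", "payload": {"rows": [[8,[0,-2,0],[0,0,0]],[8,[0,-2,0],[0,0,0]],[8,[0,-2,0],[0,0,0]]]}}

```text
clock: 7.28
eef_pos: [600.9, -27.9, 57.7]
tcp_rot: [3.133, 0.001, 1.653]
contact_force: [10.3, 0.0, -1.4]
opening: 0.126
```

>>> {"api": "servo_tool", "payload": {"rows": [[8,[0,-2,0],[0,0,0]],[8,[0,-2,0],[0,0,0]]]}}

```text
clock: 7.52
eef_pos: [598.0, -28.1, 57.8]
tcp_rot: [3.131, 0.001, 1.653]
contact_force: [19.0, 0.7, -10.4]
opening: 0.135
```

>>> {"api": "servo_tool", "payload": {"rows": [[8,[0,-2,0],[0,0,0]],[8,[0,0,0],[0,0,0]]]}}

```text
clock: 7.78
eef_pos: [598.0, -28.1, 57.8]
tcp_rot: [3.127, 0.001, 1.653]
contact_force: [22.6, 1.7, -11.7]
opening: 0.129
```

The left drawer stops about 12 mm out and the force climbs to 23 N, so it is the jammed one. Push it back shut.

>>> {"api": "servo_tool", "payload": {"rows": [[8,[0,4,0],[0,0,0]],[8,[0,4,0],[0,0,0]],[8,[0,4,0],[0,0,0]],[8,[0,3,0],[0,0,0]],[8,[0,0,0],[0,0,0]]]}}

```text
clock: 8.4
eef_pos: [606.9, -27.4, 57.6]
tcp_rot: [3.14, 0.001, 1.653]
contact_force: [0.1, -0.9, 10.1]
opening: 0.131
```

>>> {"api": "servo_tool", "payload": {"rows": [[8,[0,2,0],[0,0,0]],[8,[0,2,0],[0,0,0]],[8,[0,0,0],[0,0,0]]]}}

```text
clock: 8.78
eef_pos: [610.6, -27.1, 57.6]
tcp_rot: [3.14, 0.001, 1.653]
contact_force: [-1.2, -3.4, 10.8]
opening: 0.127
```

>>> {"api": "servo_tool", "payload": {"rows": [[8,[0,2,0],[0,0,0]],[8,[0,2,0],[0,0,0]],[8,[0,0,0],[0,0,0]]]}}

```text
clock: 9.15
eef_pos: [610.9, -27.1, 57.5]
tcp_rot: [-3.136, 0.0, 1.653]
contact_force: [-13.3, -4.9, 22.3]
opening: 0.128
```

>>> {"api": "servo_tool", "payload": {"rows": [[8,[0,2,0],[0,0,0]],[8,[0,0,0],[0,0,0]]]}}

```text
clock: 9.4
eef_pos: [610.9, -27.0, 57.3]
tcp_rot: [-3.132, 0.0, 1.653]
contact_force: [-21.5, -5.1, 29.0]
opening: 0.133
```

The left drawer is shut, stopping at x = 610.9. Release it and go to the right handle.

>>> {"api": "servo_tool", "payload": {"rows": [[8,[0,-4,0],[0,0,0]],[40,[0,-1,0],[0,0,0]],[40,[0,0,0],[0,0,0]],[40,[0,0,0],[0,0,0]],[40,[0,0,-25],[0,0,0]],[40,[0,0,-40],[0,0,0]],[40,[-51,-1,0],[0,0,0]],[40,[-51,-1,0],[0,0,0]]]}}

```text
clock: 10.4
eef_pos: [617.9, -129.1, 121.9]
tcp_rot: [3.14, 0.0, 1.655]
contact_force: [0.3, -0.6, -0.1]
opening: 0.469
```

>>> {"api": "servo_tool", "payload": {"rows": [[40,[-51,-1,0],[0,0,0]],[40,[0,0,0],[0,0,0]],[40,[0,0,0],[0,0,0]]]}}

```text
clock: 10.78
eef_pos: [620.1, -179.1, 120.9]
tcp_rot: [-3.141, -0.001, 1.652]
contact_force: [0.7, -0.3, 0.5]
opening: 0.466
```

```bash
python3 - <<'E'
from h import *
go([620,-180,58],1.656)
E
```

```text
t 10.78 shift [-0.9 -0.1 62.9] turn [-0.  -0.  -0.2] F [ 0.7 -0.3  0.5] op 39.8 q [-0.28  0.5   1.68  0.    0.97 -0.37]
```

>>> {"api": "servo_tool", "payload": {"rows": [[40,[0,0,25],[0,0,0]],[40,[0,0,25],[0,0,0]],[40,[0,0,13],[0,0,0]],[8,[0,0,0],[0,0,0]],[8,[0,0,0],[0,0,0]],[8,[0,0,0],[0,0,0]],[8,[0,0,0],[0,0,0]],[8,[0,-2,0],[0,0,0]]]}}

```text
clock: 11.78
eef_pos: [619.0, -178.9, 58.6]
tcp_rot: [3.14, -0.001, 1.653]
contact_force: [1.7, 6.4, -3.6]
opening: 0.132
```

>>> {"api": "servo_tool", "payload": {"rows": [[8,[0,-3,0],[0,0,0]],[8,[0,-3,0],[0,0,0]],[8,[0,-3,0],[0,0,0]]]}}

```text
clock: 12.15
eef_pos: [610.0, -179.7, 58.6]
tcp_rot: [3.14, -0.001, 1.652]
contact_force: [1.9, 6.0, -5.3]
opening: 0.127
```

>>> {"api": "servo_tool", "payload": {"rows": [[8,[0,-3,0],[0,0,0]],[8,[0,-3,0],[0,0,0]],[8,[0,-3,0],[0,0,0]]]}}

```text
clock: 12.52
eef_pos: [601.0, -180.3, 58.6]
tcp_rot: [3.14, -0.001, 1.652]
contact_force: [2.5, 7.5, -3.9]
opening: 0.129
```

It is past 20 mm at 2.5 N, so the right drawer is free. Open it most of the way.

>>> {"api": "servo_tool", "payload": {"rows": [[8,[0,-15,0],[0,0,0]],[8,[0,-15,0],[0,0,0]],[8,[0,-15,0],[0,0,0]],[8,[0,-15,0],[0,0,0]],[8,[0,-15,0],[0,0,0]],[8,[0,-15,0],[0,0,0]],[8,[0,-15,0],[0,0,0]],[8,[0,-15,0],[0,0,0]]]}}

```text
clock: 13.52
eef_pos: [480.6, -189.6, 58.5]
tcp_rot: [3.141, -0.002, 1.652]
contact_force: [3.3, 12.9, -2.2]
opening: 0.132
```

>>> {"api": "servo_tool", "payload": {"rows": [[8,[0,-3,0],[0,0,0]],[8,[0,0,0],[0,0,0]]]}}

```text
clock: 13.78
eef_pos: [476.7, -189.9, 58.5]
tcp_rot: [-3.14, -0.002, 1.652]
contact_force: [-2.3, 10.5, 1.5]
opening: 0.129
```

>>> {"api": "servo_tool", "payload": {"rows": [[40,[0,0,0],[0,0,0]],[40,[0,0,0],[0,0,0]],[40,[0,0,0],[0,0,0]],[40,[0,0,-40],[0,0,0]],[40,[0,0,-50],[0,0,0]],[40,[0,0,-50],[0,0,0]]]}}

```text
clock: 14.52
eef_pos: [477.8, -191.3, 199.8]
tcp_rot: [-3.142, 0.0, 1.653]
contact_force: [1.2, -0.7, -0.1]
opening: 0.468
```

```bash
python3 - <<'E'
from h import *
s=sense();print(s["eef_pos"],s["tcp_rot"])
plan([445.7,298.6,170],np.pi+.232,14,60,([s["eef_pos"][0],s["eef_pos"][1],198],s["tcp_rot"][2]))
E
```

```text
[ 477.78688735 -191.26858986  199.83215406] [-3.14155470e+00  1.71414511e-04  1.65276795e+00]
[[60, [35, 1, 2], [0, 0, -7]], [60, [35, 5, 2], [0, 0, -7]], [60, [34, 9, 2], [0, 0, -7]], [60, [32, 13, 2], [0, 0, -7]], [60, [31, 17, 2], [0, 0, -7]], [60, [28, 21, 2], [0, 0, -7]], [60, [26, 24, 2], [0, 0, -7]], [60, [22, 27, 2], [0, 0, -7]], [60, [19, 30, 2], [0, 0, -7]], [60, [15, 32, 2], [0, 0, -7]], [60, [11, 33, 2], [0, 0, -7]], [60, [7, 34, 2], [0, 0, -7]], [60, [3, 35, 2], [0, 0, -7]], [60, [-2, 35, 2], [0, 0, -7]]]
```

>>> {"api": "servo_tool", "payload": {"rows": [[60,[35,1,2],[0,0,-7]],[60,[35,5,2],[0,0,-7]],[60,[34,9,2],[0,0,-7]],[60,[32,13,2],[0,0,-7]],[60,[31,17,2],[0,0,-7]],[60,[28,21,2],[0,0,-7]],[60,[26,24,2],[0,0,-7]],[60,[22,27,2],[0,0,-7]]]}}

```text
clock: 15.52
eef_pos: [461.0, 90.0, 182.5]
tcp_rot: [3.141, 0.001, 2.634]
contact_force: [0.9, 0.0, -0.2]
opening: 0.699
```

>>> {"api": "servo_tool", "payload": {"rows": [[60,[19,30,2],[0,0,-7]],[60,[15,32,2],[0,0,-7]],[60,[11,33,2],[0,0,-7]],[60,[7,34,2],[0,0,-7]],[60,[3,35,2],[0,0,-7]],[60,[-2,35,2],[0,0,-7]],[60,[0,0,0],[0,0,0]],[60,[0,0,0],[0,0,0]]]}}

```text
clock: 16.52
eef_pos: [449.6, 298.7, 170.2]
tcp_rot: [-3.141, -0.0, -2.921]
contact_force: [0.1, -0.3, 0.4]
opening: 0.703
```

```bash
python3 - <<'E'
from h import *
c=get_calibration("wrist");im=grab_frame("wrist");cv2.imwrite("pics/w4.png",im)
go([445.7,298.6,58],np.pi+.232)
print(proj(c,[[445.7,298.6,83],[408.7,289.8,58],[482.7,307.3,58]]))
E
```

```text
t 16.57 shift [  3.7   1.1 112.2] turn [-0.  -0.  -0.7] F [-1.   1.1 -1. ] op 60.0 q [ 0.58  0.29  1.87 -0.    0.98 -1.21]
[[316.82707112 200.17691117]
 [316.23781046 142.54747398]
 [317.35303755 234.99798332]]
```

View pics/w4.png

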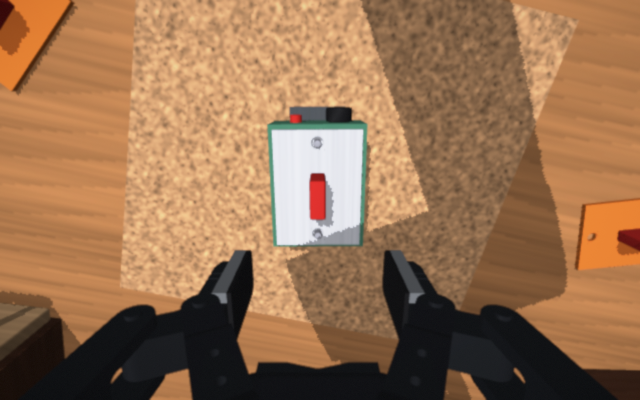

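The pins at (317,142) and (317,234) and the grip top at (318,199) match the prediction. Descend and grip.

>>> {"api": "servo_tool", "payload": {"rows": [[60,[4,1,30],[0,0,-0.7]],[60,[0,0,30],[0,0,0]],[60,[0,0,30],[0,0,0]],[60,[0,0,22],[0,0,0]],[60,[0,0,0],[0,0,0]],[8,[0,0,0],[0,0,0]],[8,[0,0,0],[0,0,0]],[8,[0,0,0],[0,0,0]]], "force": 40}}

```text
clock: 17.58
eef_pos: [446.2, 299.2, 59.4]
tcp_rot: [-3.141, 0.001, -2.908]
contact_force: [0.3, -2.6, 3.5]
opening: 0.133
```

>>> {"api": "servo_tool", "payload": {"rows": [[8,[0,0,0],[0,0,0]],[8,[0,0,0],[0,0,0]]]}}

```text
clock: 17.82
eef_pos: [446.2, 299.2, 59.4]
tcp_rot: [-3.142, 0.001, -2.908]
contact_force: [0.5, -3.5, 6.9]
opening: 0.137
```

>>> {"api": "servo_tool", "payload": {"rows": [[8,[0,0,-5],[0,0,0]],[8,[0,0,-10],[0,0,0]],[8,[0,0,-15],[0,0,0]],[8,[0,0,-30],[0,0,0]],[8,[0,0,-40],[0,0,0]],[8,[0,0,-30],[0,0,0]],[8,[0,0,0],[0,0,0]],[8,[0,0,0],[0,0,0]]]}}

```text
clock: 18.82
eef_pos: [445.1, 299.2, 188.1]
tcp_rot: [3.142, -0.0, -2.908]
contact_force: [-0.5, 0.7, -2.2]
opening: 0.131
```

```bash
python3 - <<'E'
from h import *
s=sense();print(s["eef_pos"],s["tcp_rot"],s["contact_force"],s["opening"])
plan([608,-179,190],np.pi+.08,16,8)
c=get_calibration("top");im=grab_frame("top")
cv2.imwrite("pics/t5.png",cv2.resize(im[140:300,220:460],None,fx=3,fy=3,interpolation=cv2.INTER_CUBIC))
print("handle pred px",proj(c,[[476.7,-189.9,77],[611.3,-179.1,19]]))
for d in boxes_of("top","right_handle")[:2]: print(d["conf"],(np.linalg.inv(c["world_to_cam"])@np.r_[d["centre"],1])[:3])
E
```

```text
[445.06979543 299.20361788 188.13383085] [ 3.14150118e+00 -2.65846489e-04 -2.90757837e+00] [-0.48879388  0.66879146 -2.23118814] 0.13085069481252118
[[8, [-3, -31, -0], [0, 0, 0.6]], [8, [-3, -31, -0], [0, 0, 0.6]], [8, [-4, -31, -0], [0, 0, 0.6]], [8, [-4, -31, -0], [0, 0, 0.6]], [8, [-4, -31, -0], [0, 0, 0.6]], [8, [-4, -31, -0], [0, 0, 0.6]], [8, [-5, -31, -0], [0, 0, 0.6]], [8, [-5, -31, -0], [0, 0, 0.6]], [8, [-5, -31, -0], [0, 0, 0.6]], [8, [-6, -31, -0], [0, 0, 0.6]], [8, [-6, -31, -0], [0, 0, 0.6]], [8, [-6, -31, -0], [0, 0, 0.6]], [8, [-7, -31, -0], [0, 0, 0.6]], [8, [-7, -31, -0], [0, 0, 0.6]], [8, [-7, -31, -0], [0, 0, 0.6]], [8, [-7, -31, -0], [0, 0, 0.6]]]
handle pred px [[401.76560289 243.72926081]
 [395.02140319 210.30578632]]
0.7 [ 595.09299678 -185.36454831   19.53435099]
```

View pics/t5.png

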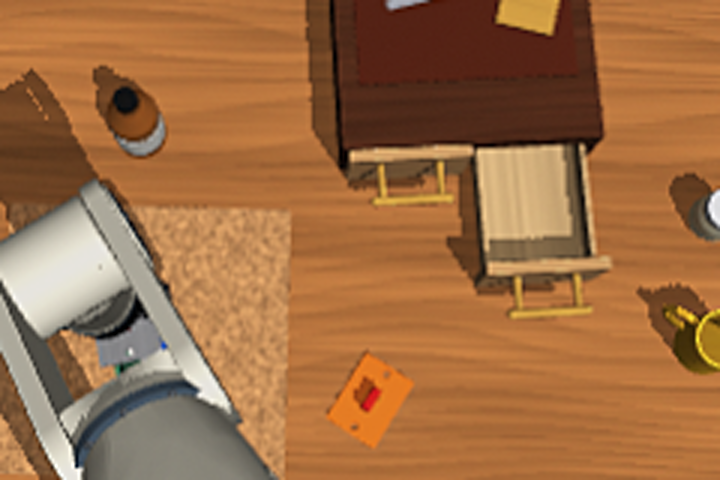

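The open, empty drawer spans about (478–592, 145–262) in the crop, and the handle at (551,311) against a predicted (545,311). The left drawer looks shut. Carry the cover over.

>>> {"api": "servo_tool", "payload": {"rows": [[8,[-4,-31,0],[0,0,0.6]],[8,[-4,-31,0],[0,0,0.6]],[8,[-4,-31,0],[0,0,0.6]],[8,[-4,-31,0],[0,0,0.6]],[8,[-4,-31,0],[0,0,0.6]],[8,[-5,-31,0],[0,0,0.6]],[8,[-5,-31,0],[0,0,0.6]],[8,[-5,-31,0],[0,0,0.6]]]}}

```text
clock: 19.92
eef_pos: [528.0, 61.9, 187.1]
tcp_rot: [3.141, -0.002, -2.992]
contact_force: [1.1, 0.7, -0.0]
opening: 0.128
```

>>> {"api": "servo_tool", "payload": {"rows": [[8,[-5,-31,0],[0,0,0.6]],[8,[-5,-31,0],[0,0,0.6]],[8,[-5,-31,0],[0,0,0.6]],[8,[-6,-31,0],[0,0,0.6]],[8,[-6,-31,0],[0,0,0.6]],[8,[-6,-31,0],[0,0,0.6]],[8,[-6,-31,0],[0,0,0.6]],[8,[-6,-31,0],[0,0,0.6]]]}}

```text
clock: 20.92
eef_pos: [600.8, -179.1, 186.8]
tcp_rot: [3.141, -0.002, -3.076]
contact_force: [0.2, 0.1, -0.7]
opening: 0.133
```

>>> {"api": "servo_tool", "payload": {"rows": [[8,[0,0,0],[0,0,0]],[8,[0,0,0],[0,0,0]]]}}

```text
clock: 21.18
eef_pos: [600.5, -177.8, 187.1]
tcp_rot: [3.14, -0.002, -3.076]
contact_force: [0.4, 0.1, -1.2]
opening: 0.133
```

```bash
python3 - <<'E'
from h import *
c=get_calibration("wrist");im=grab_frame("wrist");cv2.imwrite("pics/w6.png",im)
s=sense();print(s["eef_pos"],s["tcp_rot"])
go([609,-179,31],np.pi+.08)
u=np.array([1,.08]);v=np.array([-.08,1]);f=np.array([611.3,-179.1])
print(proj(c,[np.r_[f+a*u+b*v,z] for a,b,z in((-75,63,95),(-75,-63,95),(73,63,59),(73,-63,59))]))
E
```

```text
[ 600.55484197 -177.52492967  187.41124099] [ 3.14069240e+00 -1.63873492e-03 -3.07496126e+00]
t 21.23 shift [ -8.6  -2.2 156.4] turn [ 0.1 -0.1 -0.8] F [ 0.   0.1 -0.8] op 10.9 q [-0.29  0.4   1.67  0.    1.07 -1.93]
[[403.84393732 112.12292731]
 [218.35711671 114.66305726]
 [383.79936447 277.80855296]
 [245.82876819 279.58749871]]
```

View pics/w6.png

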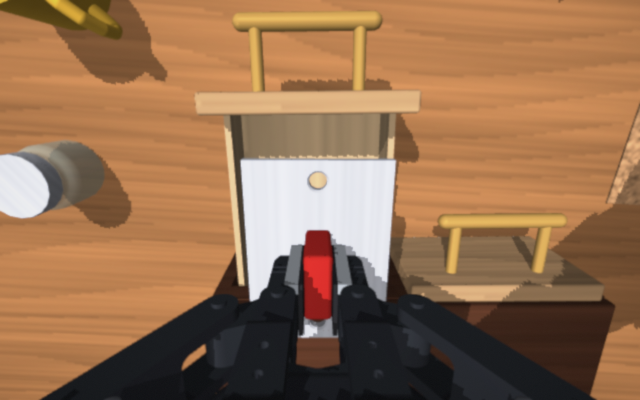

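The held plate spans (242–395, 158–), inside the drawer walls at about x = 232 and 393 lower down. The drawer's centre line is about 3 px left of predicted, so I shift 4 mm that way and lower.

>>> {"api": "servo_tool", "payload": {"rows": [[8,[-9,-4,0],[0,0,-0.8]],[8,[0,0,40],[0,0,0]],[8,[0,0,40],[0,0,0]],[8,[0,0,35],[0,0,0]],[8,[0,0,22],[0,0,0]],[8,[0,0,12],[0,0,0]],[8,[0,0,0],[0,0,0]],[8,[0,0,0],[0,0,0]]]}}

```text
clock: 22.22
eef_pos: [611.4, -181.9, 40.4]
tcp_rot: [-3.141, 0.002, -3.061]
contact_force: [-0.5, 0.0, -1.7]
opening: 0.132
```

>>> {"api": "servo_tool", "payload": {"rows": [[8,[0,0,3],[0,0,0]],[8,[0,0,2],[0,0,0]],[8,[0,0,0],[0,0,0]]]}}

```text
clock: 22.6
eef_pos: [610.4, -181.7, 34.3]
tcp_rot: [3.142, -0.0, -3.061]
contact_force: [-0.4, -0.6, -1.6]
opening: 0.133
```

>>> {"api": "servo_tool", "payload": {"rows": [[8,[0,0,2],[0,0,0]],[8,[0,0,0],[0,0,0]]]}}

```text
clock: 22.85
eef_pos: [610.4, -181.7, 32.1]
tcp_rot: [3.141, -0.0, -3.061]
contact_force: [0.3, -0.2, -1.8]
opening: 0.132
```

>>> {"api": "servo_tool", "payload": {"rows": [[8,[0,0,2],[0,0,0]],[8,[0,0,0],[0,0,0]]]}}

```text
clock: 23.1
eef_pos: [610.7, -181.8, 30.4]
tcp_rot: [-3.141, 0.0, -3.061]
contact_force: [-0.0, -0.6, 0.6]
opening: 0.133
```

>>> {"api": "servo_tool", "payload": {"rows": [[8,[0,0,1],[0,0,0]],[8,[0,0,0],[0,0,0]]]}}

```text
clock: 23.35
eef_pos: [611.2, -181.8, 30.4]
tcp_rot: [-3.141, 0.001, -3.061]
contact_force: [-1.8, 2.0, 8.7]
opening: 0.131
```

>>> {"api": "servo_tool", "payload": {"rows": [[35,[0,0,0],[0,0,0]],[35,[0,0,0],[0,0,0]],[35,[0,0,0],[0,0,0]],[35,[0,0,-20],[0,0,0]],[35,[0,0,-50],[0,0,0]],[35,[0,0,-50],[0,0,0]],[35,[0,0,-50],[0,0,0]],[35,[0,0,0],[0,0,0]]]}}

```text
clock: 24.35
eef_pos: [613.2, -182.6, 205.5]
tcp_rot: [-3.138, 0.009, -3.061]
contact_force: [0.2, -0.1, -0.8]
opening: 0.409
```

```bash
python3 - <<'E'
from h import *
c=get_calibration("wrist");im=grab_frame("wrist");cv2.imwrite("pics/w7.png",im)
s=sense();print(s["eef_pos"],s["tcp_rot"],s["contact_force"])
plan([477,-191,190],1.652,10,40,([s["eef_pos"][0],s["eef_pos"][1],200],s["tcp_rot"][2]))
E
```

```text
[ 611.75291141 -182.13092589  202.74569532] [-3.13967116  0.0048724  -3.06125304] [-1.44107431 -0.24906697 -1.0574483 ]
[[40, [14, 0, 1], [0, 0, 9]], [40, [13, -2, 1], [0, 0, 9]], [40, [13, -4, 1], [0, 0, 9]], [40, [12, -6, 1], [0, 0, 9]], [40, [11, -8, 1], [0, 0, 9]], [40, [10, -9, 1], [0, 0, 9]], [40, [8, -11, 1], [0, 0, 9]], [40, [6, -12, 1], [0, 0, 9]], [40, [4, -13, 1], [0, 0, 9]], [40, [2, -13, 1], [0, 0, 9]]]
```

View pics/w7.png

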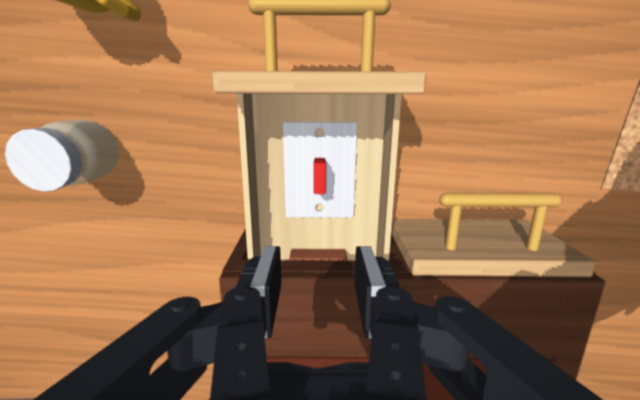

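The cover lies flat at (320,170), clear of the walls and of the polish block at (318,254). Now return to the right handle and push it shut.

>>> {"api": "servo_tool", "payload": {"rows": [[40,[14,0,1],[0,0,9]],[40,[13,-2,1],[0,0,9]],[40,[13,-4,1],[0,0,9]],[40,[12,-6,1],[0,0,9]],[40,[11,-8,1],[0,0,9]],[40,[10,-9,1],[0,0,9]],[40,[8,-11,1],[0,0,9]],[40,[6,-12,1],[0,0,9]]], "force": 20}}

```text
clock: 25.4
eef_pos: [501.2, -189.1, 190.4]
tcp_rot: [-3.14, -0.001, 1.96]
contact_force: [-1.0, 0.2, 0.5]
opening: 0.463
```

>>> {"api": "servo_tool", "payload": {"rows": [[40,[4,-13,1],[0,0,9]],[40,[2,-13,1],[0,0,9]],[40,[0,0,0],[0,0,0]],[40,[0,0,0],[0,0,0]]]}}

```text
clock: 25.9
eef_pos: [476.1, -191.8, 189.1]
tcp_rot: [-3.141, -0.0, 1.654]
contact_force: [-0.3, 0.1, -0.2]
opening: 0.471
```

```bash
python3 - <<'E'
from h import *
go([476.7,-190,58],1.652)
E
```

```text
t 25.9 shift [  1.8   0.8 131.1] turn [-0.  -0.   0.1] F [-0.3  0.1 -0.2] op 40.2 q [-0.39  0.23  1.91  0.    1.   -0.47]
```

>>> {"api": "servo_tool", "payload": {"rows": [[40,[2,1,35],[0,0,0]],[40,[0,0,35],[0,0,0]],[40,[0,0,35],[0,0,0]],[40,[0,0,26],[0,0,0]],[40,[0,0,0],[0,0,0]],[8,[0,0,0],[0,0,0]],[8,[0,0,0],[0,0,0]],[8,[0,0,0],[0,0,0]]]}}

```text
clock: 26.9
eef_pos: [477.5, -190.0, 59.3]
tcp_rot: [3.14, 0.001, 1.651]
contact_force: [0.9, 0.9, 3.2]
opening: 0.13
```

>>> {"api": "servo_tool", "payload": {"rows": [[8,[0,3,0],[0,0,0]],[8,[0,8,0],[0,0,0]],[8,[0,12,0],[0,0,0]],[8,[0,12,0],[0,0,0]],[8,[0,12,0],[0,0,0]],[8,[0,12,0],[0,0,0]],[8,[0,12,0],[0,0,0]],[8,[0,12,0],[0,0,0]]]}}

```text
clock: 27.9
eef_pos: [559.9, -183.6, 59.3]
tcp_rot: [3.141, 0.001, 1.651]
contact_force: [-2.3, -2.2, 6.8]
opening: 0.13
```

>>> {"api": "servo_tool", "payload": {"rows": [[8,[0,12,0],[0,0,0]],[8,[0,12,0],[0,0,0]],[8,[0,12,0],[0,0,0]],[8,[0,10,0],[0,0,0]],[8,[0,7,0],[0,0,0]],[8,[0,5,0],[0,0,0]],[8,[0,2,0],[0,0,0]],[8,[0,0,0],[0,0,0]]]}}

```text
clock: 28.9
eef_pos: [620.0, -179.0, 59.3]
tcp_rot: [3.14, 0.001, 1.651]
contact_force: [-1.2, -2.9, 4.2]
opening: 0.132
```

>>> {"api": "servo_tool", "payload": {"rows": [[8,[0,2,0],[0,0,0]],[8,[0,2,0],[0,0,0]],[8,[0,0,0],[0,0,0]]]}}

```text
clock: 29.28
eef_pos: [622.6, -178.8, 59.3]
tcp_rot: [-3.14, 0.001, 1.651]
contact_force: [-5.8, -4.1, 9.8]
opening: 0.133
```

>>> {"api": "servo_tool", "payload": {"rows": [[8,[0,2,0],[0,0,0]],[8,[0,0,0],[0,0,0]]]}}

```text
clock: 29.52
eef_pos: [622.6, -178.8, 59.2]
tcp_rot: [-3.137, 0.0, 1.652]
contact_force: [-13.0, -5.6, 15.8]
opening: 0.132
```

>>> {"api": "servo_tool", "payload": {"rows": [[8,[0,2,0],[0,0,0]],[8,[0,0,0],[0,0,0]]]}}

```text
clock: 29.78
eef_pos: [622.6, -178.7, 59.1]
tcp_rot: [-3.133, -0.0, 1.652]
contact_force: [-20.4, -7.0, 21.2]
opening: 0.131
```

Stopped dead at x = 622.6, which agrees with the left drawer's shut position at about 4.5° of yaw. Release and retreat.

>>> {"api": "servo_tool", "payload": {"rows": [[8,[0,-3,0],[0,0,0]],[40,[0,-1,0],[0,0,0]],[40,[0,0,0],[0,0,0]],[40,[0,0,0],[0,0,0]],[40,[0,0,-25],[0,0,0]],[40,[0,0,-50],[0,0,0]],[40,[0,0,-60],[0,0,0]],[40,[0,0,-60],[0,0,0]]]}}

```text
clock: 30.78
eef_pos: [623.2, -177.7, 254.9]
tcp_rot: [-3.141, -0.0, 1.651]
contact_force: [1.4, 0.1, 0.0]
opening: 0.47
```

>>> {"api": "servo_tool", "payload": {"rows": [[40,[40,-10,-20],[0,0,0]],[40,[40,-10,0],[0,0,0]],[40,[0,0,0],[0,0,0]],[40,[0,0,0],[0,0,0]]]}}

```text
clock: 31.28
eef_pos: [597.2, -100.0, 273.2]
tcp_rot: [3.141, 0.0, 1.652]
contact_force: [0.4, 0.9, 1.1]
opening: 0.466
```

```bash
python3 - <<'E'
from h import *
c=get_calibration("wrist");im=grab_frame("wrist");cv2.imwrite("pics/w8.png",im)
s=sense();print(s["clock"],s["eef_pos"],s["tcp_rot"],s["contact_force"])
print(proj(c,[[610.9,-27.1,77],[622.6,-178.8,77]]))
for n in("scene","top"):
    T=np.linalg.inv(np.array(get_calibration(n)["world_to_cam"]));grab_frame(n)
    for t in("bottle","tool_cup","jar"):
        for d in boxes_of(n,t)[:1]: print(n,t,np.round((T@np.r_[d["centre"],1])[:3]))
E
```

```text
31.325 [ 597.21730331 -100.37567729  273.05026677] [-3.14149242e+00  2.80069545e-04  1.65111727e+00] [ 0.08181523  0.05027587 -0.76679548]
[[337.68637713 101.73925921]
 [334.59298757 244.62470514]]
scene bottle [723. 297.  85.]
scene tool_cup [ 468. -398.   57.]
scene jar [ 630. -422.   65.]
top bottle [686. 306. 101.]
top tool_cup [ 453. -412.   44.]
top jar [ 603. -412.   70.]
```

View pics/w8.png

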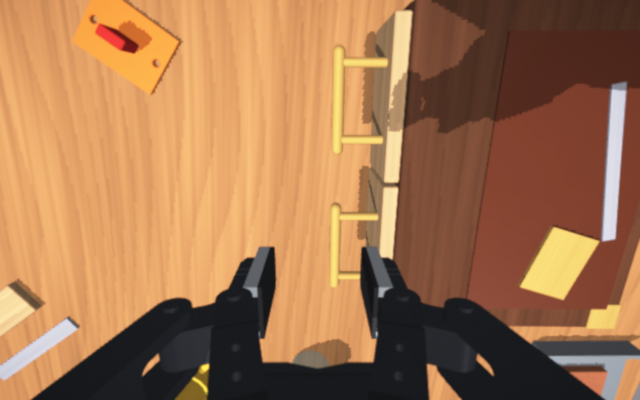

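```bash
python3 -c "from rig import *;print(sign_off())"
```

```text
the job is handed in; nothing more can be done
None
```

The cover is in the right drawer and both drawers are shut. I handed the job in at about 31 s of the 72 s.

- **Jammed drawer:** the left one stopped dead about 12 mm out at a pull of about 25 N, well under the 40 N limit. I pushed it back to its stop and used the right drawer, which slid freely at about 2.5 N.
- **Cover:** I lifted it straight off the pins and set it down with its grip up. The picture before closing showed it flat on the drawer floor, clear of the walls and of the polish block.
- **Closing:** I pushed the right drawer until it stopped dead, at about 20 N along the slide. Both shut positions fit one straight chest front, and in the last picture both handles were within a pixel or two of where they should be.
- **Bottle, mug and jar:** the detections before and after agree to within about 4 mm, which is the detector's own noise.

The cover can't be seen now that the drawer is shut, so its final position was not checked after closing. No checks failed or disagreed.

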